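# Put the dried spatula away in the utensil block, handle out

## Robot

A 6-joint arm with a two-finger parallel gripper is mounted at the origin on the work surface; the furniture and walls round the work are solid. World frame = base frame: x ahead of the robot, y to its left, z up, the work surface at z = 0. Lengths are in m, angles in rad, forces in N, time in s.
With the tool pointing down it reaches from about 0.325 to 0.9 m from the base axis. Payload 3.5 kg.
Tool frame: the origin (TCP) lies midway between the tips of the shut fingers; the grasp point (between the pads) lies 19 mm behind it; z points along the fingers, y is the line along which they close (so a half turn about z gives the same grasp; the last joint's range is limited). The gripper opens to 85 mm and grips with 20 to 120 N. Pads are 22 mm wide; open, the fingers measure 114 mm over their backs; the gripper's body (76 mm by 85 mm) begins 54 mm behind the grasp point. The pads swing forward as they close: fully open they stand 13 mm farther back than shut.
Start: joints at [1.236, 0.276, -0.026, 1.268, 0, 1.467], TCP at [0.144, 0.608, 0.231] pointing down, gripper open.
Joint ranges: [-3.12, 3.12], [-0.85, 1.88], [-1.08, 1.24], [-1.95, 2.15], [-1.57, 1.53], [-3.14, 3.14]. Speed limits (rad/s): [2.57, 2.57, 3.14, 3.14, 3.14, 3.14].

## Interface

Orientations are given as a rotation vector (axis times angle).
In Python, from rig import observe, viewer, robot gives the robot as it stands.
- The arm moves only by the tool drive_tool, never from a script. Its argument "targets" is one flat list of numbers, 4 for each row, row after row: the shift along the tool's x, y, z in units of 25 mm (1.0 is 25 mm), then the turn about the tool's z in rad. In form: [tx, ty, tz, twist, tx, ty, tz, twist, ...]. A call has 1 to 8 rows; each row shifts and turns the commanded pose from where the row before left it, along the tool's axes as they then stand; what a row does not reach is not made up. A row lasts 1/12 s, in which the tool goes at most 41.7 mm and 7.16 degrees, less where a joint would pass 70% of its speed; a pose out of reach is approached as far as the arm can. A call is refused whole if a number of a shift passes 1 or a number of a turn 0.125, either way. A call with a gripper value outside its range is refused whole. "gripper" is the finger opening in mm, from 0 to 85.4, set as the call begins (left out, the last holds). The fingers move at their own pace and stop on an object; the grip force is fixed at half the most. Time passes only in rows, so rows that do not move let the fingers close. It gives the time, the measured TCP pose, the force, the opening and the grip force at its end, in the units of the state.
- observe(): the state, without advancing time (a new reading comes with each control period).
- viewer.read_camera(name): name is "scene" or "top"; returns the picture (400x640x3 uint8, red, green, blue); there is no depth.
- viewer.calibration(name): a dict with "mtx" (3x3 intrinsics, pixels), "xyz" and "attitude" of the camera in the world. Camera axes: x right, y up, looking along -z (the intrinsics and any distortion apply to the point x, -y, -z); pixel columns grow to the right and rows downward; lengths in m; the calibration is good to about 2 mm. A picture is of the moment at which its call begins. calibration takes no time and is no camera call.
- robot.job_done(): hands the job in; it is judged then, once.
The state is a dict: "t": time; "joint_positions": joint angles; "dq": joint speeds; "joint_torque": joint torques, N m; "eef_pos": TCP position; "orientation": TCP orientation; "contact_force": force on the tool from outside, world axes, zero at the start; "moment": the same for the moment, N m; "finger_gap": finger opening in m; "grip_force": force on a finger pad.
Only numpy, scipy, OpenCV 4.12 (cv2) and the standard library are available. Lean on these libraries where they do the work, as an engineer would, in place of code of your own. Each camera call takes 0.05 s, during which the arm holds its last target. There are 200 camera calls.

## Task

The spatula has dried in the steel drainer, standing head up with its handle inside. Take it out, lay it gently flat on the free worktop and let go of it, then pick it up again by its handle and put it away in the empty wide slot of the wooden utensil block: head first, pushed fully home, the handle left sticking out. Do not drop it, and leave the espresso cup, the pepper mill and the kitchen timer standing where they are.

Things in the scene. Friction and masses are not known exactly. Their poses are not given: they have to be found in the camera images.
- spatula: Kitchen spatula, 295 mm long, 0.06 to 0.11 kg. Origin: middle of its length, on its flat underside; x runs from handle to head, y across, z out of its upper face. Handle from x = -148 to -22 mm, 24 wide, 16 thick; neck on to +59, 12 wide, 9 thick (2 to 11 above the underside); flat head on to +148, 52 wide, 10 thick.
- spatula_tip (a point): Free edge of the spatula's head, middle of its thickness: 148 mm from the spatula's origin along its x, 5 mm above its underside. At the start the head points up the drainer's slope.
- spatula_neck (a point): Point on the thin neck (12 mm wide), 35 mm from the spatula's origin towards the head, 6 mm above the underside. At the start it is about 28 mm outside the drainer's mouth, which leaves bare neck there; the head begins 24 mm further out.
- spatula_handle (a point): Middle of the grip part of the handle (24 mm wide, 16 mm thick): 85 mm from the spatula's origin along -x, 8 mm above the underside.
- spatula_butt (a point): End of the handle: 148 mm from the spatula's origin along -x, 8 mm above the underside. At the start it rests on the bottom of the drainer's bay.
- drainer: Steel drainer, fixed while you work, left of the robot, place and heading differ each time: a case with two bays side by side (84 mm over both), sloping 40 degrees, on wire legs over a white drip tray 190 x 120 mm; top edge at the mouth 150 mm up. The mouths face roughly to the robot's right. Origin: centre of the tray's underside; x runs away from the mouths. The second bay is empty.
- drain_bay: The bay in which the spatula lies, upper face up, handle in. Origin: middle of the bay's floor at its deep lower end. x runs inward, 40 degrees down the slope, z up square to the floor, y across. Inside 155 mm deep (mouth at x = -155 mm, floor there 126 mm above the worktop), 36 wide, 26 high, walls 4.
- utensil_block: Light-wood utensil block, fixed while you work, right of the robot, place and heading differ each time: foot 165 x 150 mm, 162 mm wide, top edge at the mouth 165 mm up. Mouths face roughly to the robot's left. Origin: centre of the foot's underside; x runs away from the mouths. A bottle opener, part of the block, sits in its short second slot, handle out 92 mm, 24 mm wide.
- block_slot: The wide empty slot. Origin: middle of its floor at its deep lower end. x runs inward, 40 degrees down the slope, z up square to the floor, y across, roughly away from the robot. Inside 165 mm deep (mouth at x = -165 mm, floor there 138 mm above the worktop), 68 wide, 24 high, roof and floor 10 thick. The opener's middle line is 82 mm to the +y side.
- slot_mouth (a point): Middle of the floor edge at the mouth of the wide slot.
- cup: White espresso cup with a handle, 64 x 87 mm, 50 mm tall, loose bystander at the far side (the worktop nearer the robot, between the drainer and the block, is free); origin: centre of its underside.
- mill: Wooden pepper mill, 58 mm across, 150 mm tall, loose bystander at the far side (the worktop nearer the robot, between the drainer and the block, is free); origin: centre of its underside.
- timer: Round kitchen timer, 63 mm across, 49 mm tall, loose bystander at the far side; origin: centre of its underside.

How it is judged:
By the outcome, as a careful person would: the job done as asked, in the order asked, and still so for the second after the job is handed in, with the robot touching nothing.
It also fails if it takes over 66 s, if anything falls off the work surface, if the arm or the gripper's body presses on something with over 40 N, if the wrist force passes 120 N, or if a joint passes its speed limit or range.

## Working session

There is one attempt and no reset: what is moved stays moved. The work goes in short steps, Python scripts to look and compute and a tool call to move; the robot and the scene stay as the last step left them, time stands still between calls to the robot, and variables do not carry over. Pictures are saved under pics/ and viewed, at most 10 in all, crops included, and the job is handed in when it is done.

Besides the shell and the picture viewer there is one more tool, called after ">>>" by a JSON object that holds its "name" and its "arguments", one argument or row to a line. drive_tool: Moves the arm, as the interface text tells. Its arguments: {"type":"object","properties":{"targets":{"type":"array"},"gripper":{"type":"number"}},"required":["targets"]}

```bash
mkdir -p pics
python3 - <<'E'
from rig import observe, viewer, robot
import cv2
s=observe()
print({k:s[k] for k in('t','eef_pos','orientation','finger_gap')})
for n in('scene','top'):
    c=viewer.calibration(n);print(n,c)
    im=viewer.read_camera(n);cv2.imwrite(f'pics/{n}0.png',cv2.cvtColor(im,cv2.COLOR_RGB2BGR))
E
```

```text
{'t': 0.0, 'eef_pos': array([0.1433178 , 0.60752161, 0.23013662]), 'orientation': array([-0.36321368, -3.12001773,  0.00349925]), 'finger_gap': 0.08541515313615936}
scene {'mtx': array([[418.83534259,   0.        , 322.08575944],
       [  0.        , 418.83534259, 197.32030253],
       [  0.        ,   0.        ,   1.        ]]), 'xyz': array([0.20133317, 0.71206916, 1.03532123]), 'attitude': array([ 0.25579504, -0.98830967, -2.52019516])}
top {'mtx': array([[422.80697336,   0.        , 316.79792265],
       [  0.        , 422.80697336, 191.31523523],
       [  0.        ,   0.        ,   1.        ]]), 'xyz': array([ 0.44186144, -0.00419521,  1.33195191]), 'attitude': array([ 0.07821521, -0.08432768, -1.54126427])}
```

View pics/scene0.png

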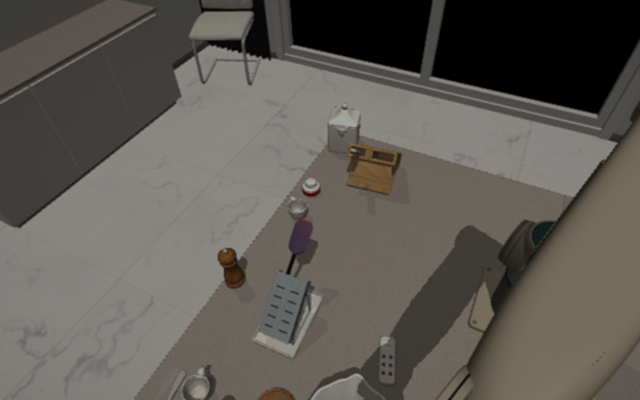

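View pics/top0.png

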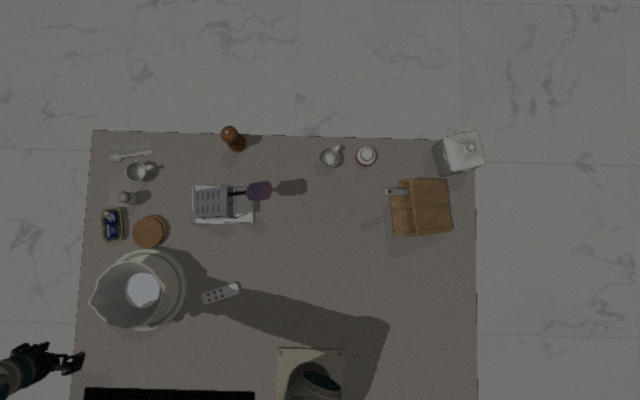

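The scene view shows the drainer at about (285,310), with the spatula head at (301,237) and the block at (374,168). In the top view the drainer is at (213,203), the head at (259,191), and the block at (420,207). Both are dark, so I'll enlarge and brighten them.

```bash
cat > h.py <<'E'
import cv2,numpy as np
from scipy.spatial.transform import Rotation as R
from rig import viewer
def crop(im,x0,y0,w,h,s,g=0.5):
    c=im[y0:y0+h,x0:x0+w]; c=(255*(c/255.)**g).astype('uint8')
    c=cv2.resize(c,None,fx=s,fy=s,interpolation=cv2.INTER_CUBIC)
    for x in range((x0//10+1)*10,x0+w,10):
        cv2.line(c,((x-x0)*s,0),((x-x0)*s,6 if x%50 else 14),(0,255,255),1)
        if x%20==0: cv2.putText(c,str(x),((x-x0)*s-10,24),0,.35,(0,255,255),1)
    for y in range((y0//10+1)*10,y0+h,10):
        cv2.line(c,(0,(y-y0)*s),(6,(y-y0)*s),(0,255,255),1)
        cv2.putText(c,str(y),(8,(y-y0)*s+4),0,.35,(0,255,255),1)
    return c
def cam(n):
    c=viewer.calibration(n); return c['mtx'],np.array(c['xyz']),R.from_rotvec(c['attitude']).as_matrix()
def proj(n,P):
    K,t,A=cam(n); p=(np.atleast_2d(P)-t)@A; p=p*[1,-1,-1]; q=p@K.T; return q[:,:2]/q[:,2:]
def ray(n,uv):
    K,t,A=cam(n); d=np.linalg.solve(K,[uv[0],uv[1],1.])*[1,-1,-1]; d=A@d; return t,d/np.linalg.norm(d)
def tri(a,b):
    (p,d),(q,e)=ray('scene',a),ray('top',b)
    M=np.stack([d,-e],1); s=np.linalg.lstsq(M,q-p,rcond=None)[0]
    x,y=p+s[0]*d,q+s[1]*e; return (x+y)/2,np.linalg.norm(x-y)
def atz(n,uv,z):
    p,d=ray(n,uv); return p+d*(z-p[2])/d[2]
E
python3 - <<'E'
from h import *
s=cv2.imread('pics/scene0.png');t=cv2.imread('pics/top0.png')
a=crop(s,240,210,100,150,4);b=crop(s,335,130,80,70,5)
cv2.imwrite('pics/s_c.png',np.hstack([a,cv2.copyMakeBorder(b,0,600-350,0,0,0)]))
a=crop(t,180,170,110,60,7);b=crop(t,370,165,110,80,5)[:, :]
o=np.zeros((420+0,770,3),'uint8')
cv2.imwrite('pics/t_c.png',np.vstack([crop(t,183,172,100,58,6)[:, :].copy() , crop(t,375,170,100,42,6)*0+crop(t,375,170,100,42,6)]) if 0 else np.hstack([crop(t,185,175,95,60,5),crop(t,380,170,62,60,5)]))
E
```

```text
(no output)
```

View pics/s_c.png

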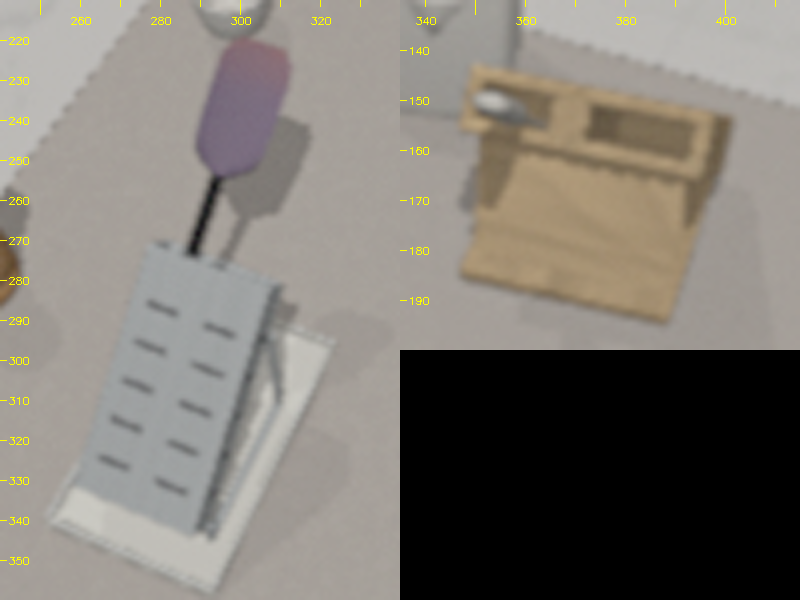

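Run:
```python
from h import *
t=cv2.imread('pics/top0.png')
a=crop(t,187,178,95,50,8);b=crop(t,380,170,80,75,5)[:200*2]
cv2.imwrite('pics/t_c.png',np.vstack([a[:,:760], np.pad(crop(t,380,172,126,33,6),((0,0),(0,4),(0,0)))*0 ]) if 0 else a)
cv2.imwrite('pics/t_b.png',crop(t,380,170,80,72,8))
w=np.zeros((600,800,3),'uint8'); a=crop(t,187,178,100,50,6); w[:300,:600]=a; b=crop(t,380,173,80,70,4); w[310:590,:320]=b
b=crop(t,380,173,60,40,7);w[310:590,330:750]=b
cv2.imwrite('pics/t_c.png',w)
```

```text
(no output)
```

View pics/t_c.png

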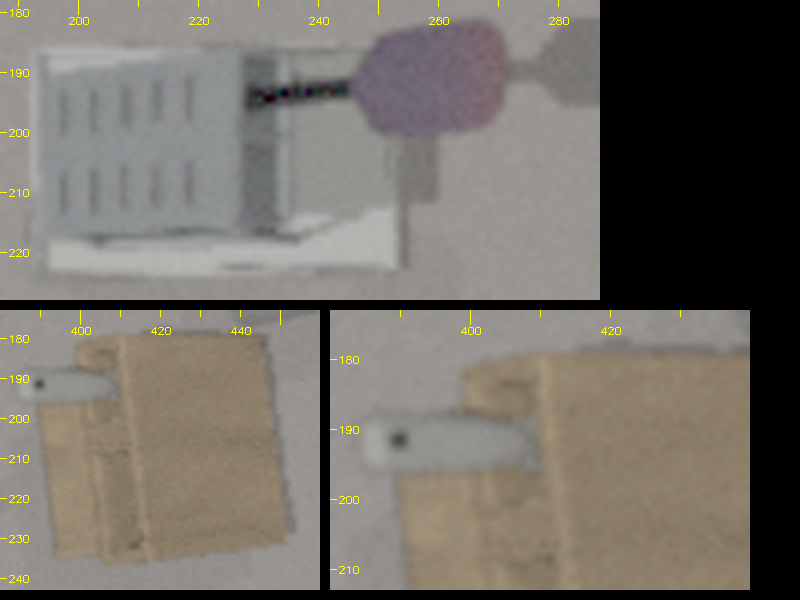

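The scene crop gives these points:
- **Spatula:** tip edge (301,219.5)-(312.5,225.5), neck/head joint (294.3,254), neck at the mouth (288,273.7).
- **Drainer:** mouth roof corners (277.5,270.5) and (310.7,281).
- **Block face:** (350,143), (401,154), (394,165.5), (347,156).

The top crop gives:
- **Spatula:** tip (271.5,189.8), joint (245.7,192.5).
- **Drainer:** roof edge (227,186.5)-(226.8,217).
- **Block face:** (410,179.5), (418,236), (405.5,237), (398.5,182).

```bash
cat > fit.py <<'E'
from h import *
from scipy.optimize import least_squares
def slope(p,sign=1):  # p=(x,y,z mouth floor edge, yaw of inward horizontal, slope)
    c,s=np.cos(p[3]),np.sin(p[3]); k=p[4]
    X=np.array([c*np.cos(k),s*np.cos(k),-np.sin(k)]); Z=np.array([c*np.sin(k),s*np.sin(k),np.cos(k)])
    return np.stack([X,np.cross(Z,X),Z],1)
E
python3 - <<'E'
from fit import *
print('tip',tri((306.7,222.5),(271.5,189.8)),'joint',tri((294.3,254),(245.7,192.5)))
print('neck@mouth s,t',tri((288,273.7),(228.2,194.2)))
a,b=tri((277.5,270.5),(227,186.5)),tri((310.7,281),(226.8,217));print('drainer roof',a,b,np.linalg.norm(a[0]-b[0]))
for s,t in(((350,143),(410,179.5)),((401,154),(418,236)),((394,165.5),(405.5,237)),((347,156),(398.5,182))): print('block',tri(s,t))
# drainer+spatula fit
S=np.array([(306.7,222.5),(294.3,254),(277.5,270.5),(310.7,281)]);T=np.array([(271.5,189.8),(245.7,192.5),(227,186.5),(226.8,217)])
def f(p,full=0):
    B=slope(p); o=p[:3]
    L=np.array([[-(148+148-155+p[6]),p[5],5],[-(59+148-155+p[6]),p[5],6],[0,-22,30],[0,62,30]])/1000
    L[:2,1]=np.array([p[5]+p[7]*.089,p[5]])/1000
    P=o+L@B.T
    return np.r_[(proj('scene',P)-S).ravel(),(proj('top',P)-T).ravel(),p[6]/5,p[5]/3,(p[4]-.698)*100,(p[2]-.126)*300,p[7]/60]
r=least_squares(f,[.45,.2,.126,1.5,.7,0,0,0],x_scale=[.01,.01,.01,.05,.05,5,5,30]);print('drainer',r.x.round(4),f(r.x).round(1))
S2=np.array([(350,143),(401,154),(394,165.5),(347,156)]);T2=np.array([(410,179.5),(418,236),(405.5,237),(398.5,182)])
def g(p):
    w=p[5]; yn,yf=-(34+w)/1000,(162-34-w)/1000
    P=p[:3]+np.array([[0,yf,.034],[0,yn,.034],[0,yn,-.010],[0,yf,-.010]])@slope(p).T
    o=p[:3]+np.array([[-.092,.082,.012]])@slope(p).T
    return np.r_[(proj('scene',P)-S2).ravel(),(proj('top',P)-T2).ravel(),(proj('top',o)-(385.5,191.5)).ravel(),(p[4]-.698)*100,(p[2]-.138)*300]
r=least_squares(g,[.4,-.25,.138,-1.5,.7,10],x_scale=[.01,.01,.01,.05,.05,5]);print('block',r.x.round(4),g(r.x).round(1))
q=r.x;P=q[:3]+np.array([[0,34,0],[0,-34,0],[0,-34,24],[0,34,24]])/1000@slope(q).T;print('slot corners',proj('scene',P).round(1),proj('top',P).round(1))
E
```

```text
tip (array([0.56024736, 0.11501433, 0.1975919 ]), np.float64(0.0012339614625310905)) joint (array([0.55615435, 0.19146607, 0.15686297]), np.float64(0.0014404123732723352))
neck@mouth s,t (array([0.54945386, 0.24231035, 0.14168143]), np.float64(0.0027487524806126895))
drainer roof (array([0.57338989, 0.24704864, 0.14595139]), np.float64(0.0029096409112903264)) (array([0.48509367, 0.2412551 , 0.15129935]), np.float64(0.001877247675139496)) 0.08864755453080765
block (array([ 0.60436829, -0.2663499 ,  0.16232663]), np.float64(2.9426962511707102e-05))
block (array([ 0.44390512, -0.29228077,  0.15487509]), np.float64(0.008717587411572586))
block (array([ 0.44636391, -0.26098832,  0.13007819]), np.float64(0.004106394545674647))
block (array([ 0.60174096, -0.24082546,  0.12766359]), np.float64(0.0015408810471259787))
drainer [ 0.5515  0.2253  0.1217  1.643   0.6872 -1.1703 -2.1331 38.0833] [-0.5 -1.9  0.7 -0.3  1.3  0.1 -1.2  0.4 -2.9  0.8  0.1  0.1  0.3  0.
  1.2 -0.7 -0.4 -0.4 -1.1 -1.3  0.6]
block [ 0.4906 -0.2617  0.1353 -1.443   0.7001 14.0404] [-0.3 -0.4 -2.  -1.3  1.9  0.9 -0.1 -0.1  0.8 -0.6  0.1  0.8 -0.2  0.8
 -0.1 -0.6 -0.8  0.1  0.2 -0.8]
slot corners [[371.4 158. ]
 [392.2 162.4]
 [393.9 154.9]
 [373.  150.6]] [[404.6 208.6]
 [407.5 232.6]
 [414.5 232. ]
 [411.5 207.7]]
```

Run:
```python
from fit import *
S=np.array([(306.7,222.5),(294.3,254),(277.5,270.5),(310.7,281)]);T=np.array([(271.5,189.8),(245.7,192.5),(227,186.5),(226.8,217)])
def pts(p,zt):
    B=slope(p)
    L=np.array([[-(141+p[6]),p[5]+p[7]*.089,zt],[-(52+p[6]),p[5],11],[0,-22,30],[0,62,30]])/1000
    return p[:3]+L@B.T
def f(p):
    return np.r_[(proj('scene',pts(p,10))-S).ravel(),(proj('top',pts(p,0))-T).ravel(),p[6]/5,p[5]/3,(p[4]-.698)*100,(p[2]-.126)*300,p[7]/60]
r=least_squares(f,[.45,.2,.126,1.5,.7,0,0,0],x_scale=[.01,.01,.01,.05,.05,5,5,30]);p=r.x;print(p.round(4),f(p).round(1))
n=p[:3]+np.array([-(28+p[6]),p[5],6])/1000@slope(p).T;print('neck',n,'axis x',slope(p)[:,0])
```

```text
[ 0.5514  0.225   0.1216  1.6404  0.6905 -0.6512 -1.9396 35.4706] [-0.8 -2.   0.4 -0.3  1.4  0.1 -1.1  0.4 -1.5  1.1 -1.2  0.2  0.4  0.1
  1.2 -0.7 -0.4 -0.2 -0.7 -1.3  0.6]
neck [0.55319325 0.20885569 0.14283139] axis x [-0.05363538  0.76905624 -0.6369268 ]
```

>>> {"name": "drive_tool", "arguments": {
  "targets": [0,0,0,0.12]
}}

```text
t: 0.18
eef_pos: [0.1434, 0.6078, 0.2305]
orientation: [-0.553, -3.092, 0.002]
contact_force: [0.0, -1.5, -0.2]
finger_gap: 0.0852
grip_force: 0.0
```

The spatula, drainer and block fits agree to about 1–2 px. A positive twist reduces the world yaw. I'll raise and turn the tool first.

>>> {"name": "drive_tool", "arguments": {
  "targets": [0,0,-0.8,0.12,0,0,-0.8,0.12,0,0,-0.8,0.12,0,0,-0.8,0.12,0,0,-0.8,0.12,0,0,-0.8,0.12,0,0,-0.8,0.12,0,0,0,0.12],
  "gripper": 85
}}

```text
t: 0.85
eef_pos: [0.1441, 0.6097, 0.3759]
orientation: [-1.922, -2.482, -0.01]
contact_force: [0.4, 0.6, 0.5]
finger_gap: 0.0849
grip_force: 0.0
```

```bash
cat > go.py <<'E'
import sys; from rig import observe; import numpy as np
s=observe(); r=np.array(s['orientation']); a=2*np.arctan2(r[1],r[0]); p=np.array(s['eef_pos'])
print('t',s['t'],'p',p.round(4),'yaw',round((a+np.pi)%(2*np.pi)-np.pi,4),'q',np.round(s['joint_positions'],2),'F',np.round(s['contact_force'],1),'gap',s['finger_gap'],s['grip_force'])
v=[float(x) for x in sys.argv[1:]]
for i in range(0,len(v)-3,4):
    d=np.array(v[i:i+3])-p; psi=v[i+3]; c,S=np.cos(psi),np.sin(psi)
    print('target',v[i:i+4],'twist',round(-((psi-a+np.pi)%(2*np.pi)-np.pi),3),'units after twist',np.round(np.array([d[0]*c+d[1]*S,d[0]*S-d[1]*c,-d[2]])/.025,2)); p=np.array(v[i:i+3]);a=psi
E
python3 go.py .553 .209 .37 1.645
```

```text
t 0.85 p [0.1441 0.6097 0.3759] yaw 1.8238 q [ 1.24  0.24  0.23  1.55 -0.    2.55] F [0.4 0.6 0.5] gap 0.08490757567242958 0.0
target [0.553, 0.209, 0.37, 1.645] twist 0.179 units after twist [-17.2   15.12   0.23]
```

>>> {"name": "drive_tool", "arguments": {
  "targets": [0,0,0,0.09,0,0,0,0.09,-1,0.9,0,0,-1,0.9,0,0,-1,0.9,0,0,-1,0.9,0,0,-1,0.9,0,0,-1,0.9,0,0]
}}

```text
t: 1.52
eef_pos: [0.2907, 0.4679, 0.3707]
orientation: [2.131, 2.308, -0.002]
contact_force: [-0.2, -0.3, -0.8]
finger_gap: 0.085
grip_force: 0.0
```

>>> {"name": "drive_tool", "arguments": {
  "targets": [-1,0.9,0,0,-1,0.9,0,0,-1,0.9,0,0,-1,0.9,0,0,-1,0.9,0,0,-1,0.9,0,0,-1,0.9,0,0,-1,0.9,0,0]
}}

```text
t: 2.18
eef_pos: [0.4859, 0.2828, 0.3708]
orientation: [-2.132, -2.307, 0.001]
contact_force: [1.1, 1.0, 0.5]
finger_gap: 0.0847
grip_force: 0.0
```

>>> {"name": "drive_tool", "arguments": {
  "targets": [-1,0.9,0,0,-1,0.8,0,0,-1,0.8,0,0,0,0,0,0,0,0,0,0]
}}

```text
t: 2.6
eef_pos: [0.554, 0.2131, 0.3702]
orientation: [-2.134, -2.303, 0.002]
contact_force: [0.1, 1.4, -0.1]
finger_gap: 0.0845
grip_force: 0.0
```

```bash
python3 go.py .553 .209 .37 1.645 .553 .209 .22 1.645
```

```text
t 2.6 p [0.554  0.2131 0.3702] yaw 1.6469 q [0.26 0.18 0.15 1.53 0.   1.75] F [ 0.1  1.4 -0.1] gap 0.08454464263862121 0.0
target [0.553, 0.209, 0.37, 1.645] twist 0.002 units after twist [-0.16 -0.05  0.01]
target [0.553, 0.209, 0.22, 1.645] twist -0.0 units after twist [0. 0. 6.]
```

>>> {"name": "drive_tool", "arguments": {
  "targets": [-0.16,-0.05,0.8,0,0,0,1,0,0,0,1,0,0,0,1,0,0,0,1,0,0,0,1,0,0,0,0.8,0,0,0,0.5,0]
}}

```text
t: 3.27
eef_pos: [0.5497, 0.211, 0.191]
orientation: [-2.128, -2.307, 0.006]
contact_force: [-0.5, 0.9, -0.6]
finger_gap: 0.0853
grip_force: 0.0
```

>>> {"name": "drive_tool", "arguments": {
  "targets": [0,0,0.6,0,0,0,0.6,0,0,0,0.5,0,0,0,0.3,0,0,0,0,0,0,0,0,0]
}}

```text
t: 3.77
eef_pos: [0.5523, 0.2106, 0.1439]
orientation: [-2.131, -2.308, 0.0]
contact_force: [0.3, -0.6, 0.7]
finger_gap: 0.085
grip_force: 0.0
```

```bash
python3 go.py .553 .209 .1415 1.645
python3 - <<'E'
from h import *
a=viewer.read_camera('scene')[...,::-1];b=viewer.read_camera('top')[...,::-1]
cv2.imwrite('pics/g1.png',np.hstack([crop(a,240,190,80,120,5),crop(b,210,150,80,120,5)]))
E
```

```text
t 3.7667 p [0.5523 0.2106 0.1439] yaw 1.6502 q [ 0.25  0.28 -0.22  1.08  0.    1.75] F [ 0.3 -0.6  0.7] gap 0.08499781710865215 0.0
target [0.553, 0.209, 0.1415, 1.645] twist 0.005 units after twist [-0.07  0.02  0.1 ]
```

View pics/g1.png

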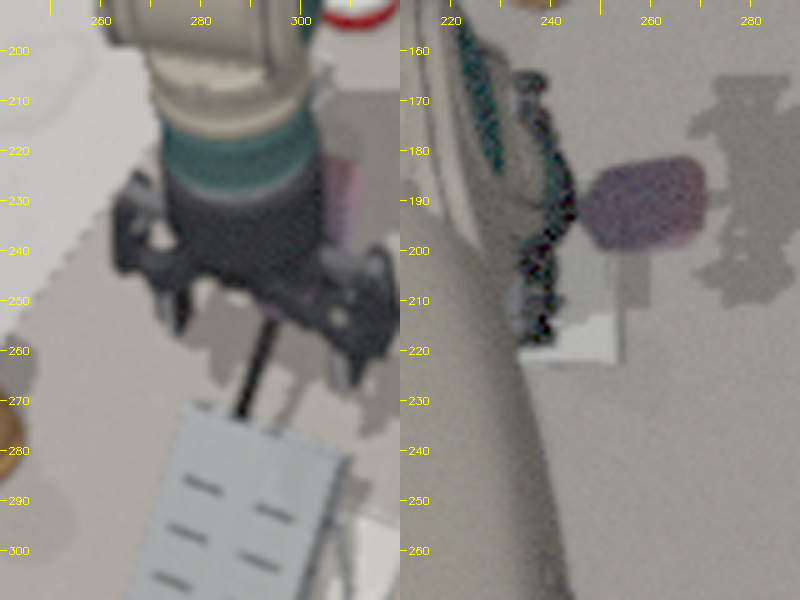

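The picture shows the fingers straddling the bare neck: tips at about (275,256) and (309,267), with the neck at (292,262). Next I lower slightly and close.

>>> {"name": "drive_tool", "arguments": {
  "targets": [0,0,0.08,0,0,0,0,0,0,0,0,0,0,0,0,0,0,0,0,0,0,0,0,0,0,0,0,0,0,0,0,0],
  "gripper": 0
}}

```text
t: 4.53
eef_pos: [0.553, 0.2104, 0.1421]
orientation: [2.132, 2.307, 0.001]
contact_force: [0.7, 0.2, 0.1]
finger_gap: 0.0079
grip_force: 58.4
```

>>> {"name": "drive_tool", "arguments": {
  "targets": [0,0,0,0,0,0,0,0,0,0,0,0,0,0,0,0]
}}

```text
t: 4.87
eef_pos: [0.5529, 0.2104, 0.1421]
orientation: [2.132, 2.307, 0.001]
contact_force: [1.1, 0.5, 1.1]
finger_gap: 0.008
grip_force: 58.5
```

>>> {"name": "drive_tool", "arguments": {
  "targets": [-0.2,0,-0.168,0,-0.4,0,-0.336,0,-0.4,0,-0.336,0]
}}

```text
t: 5.12
eef_pos: [0.5535, 0.1845, 0.1628]
orientation: [-2.13, -2.308, 0.003]
contact_force: [0.1, 0.0, -0.5]
finger_gap: 0.0074
grip_force: 58.4
```

```bash
cat >> h.py <<'E'
def purple(n):
    im=viewer.read_camera(n).astype(int); r,g,b=im[...,0],im[...,1],im[...,2]
    m=((b-g>12)&(r-g>3)).astype('uint8'); k,l,s,c=cv2.connectedComponentsWithStats(m)
    i=1+np.argmax(s[1:,4]); return c[i].round(1),s[i]
E
python3 - <<'E'
from h import *
print(purple('top'),purple('scene'))
im=cv2.imread('pics/top0.png')[...,::-1].astype(int);r,g,b=im[...,0],im[...,1],im[...,2]
m=((b-g>12)&(r-g>3)).astype('uint8');k,l,s,c=cv2.connectedComponentsWithStats(m);i=1+np.argmax(s[1:,4]);print(c[i],s[i])
E
```

```text
(array([259., 186.]), array([259, 186,   1,   1,   1], dtype=int32)) (array([313.5, 221.8]), array([312, 217,   5,  11,  35], dtype=int32))
[254.5        192.01851852] [249 184  11  16  54]
```

Run:
```python
from h import *
a=viewer.read_camera('scene')[...,::-1];b=viewer.read_camera('top')[...,::-1]
cv2.imwrite('pics/g2.png',np.hstack([crop(a,260,190,80,120,5),crop(b,210,150,80,120,5)]))
```

```text
(no output)
```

View pics/g2.png

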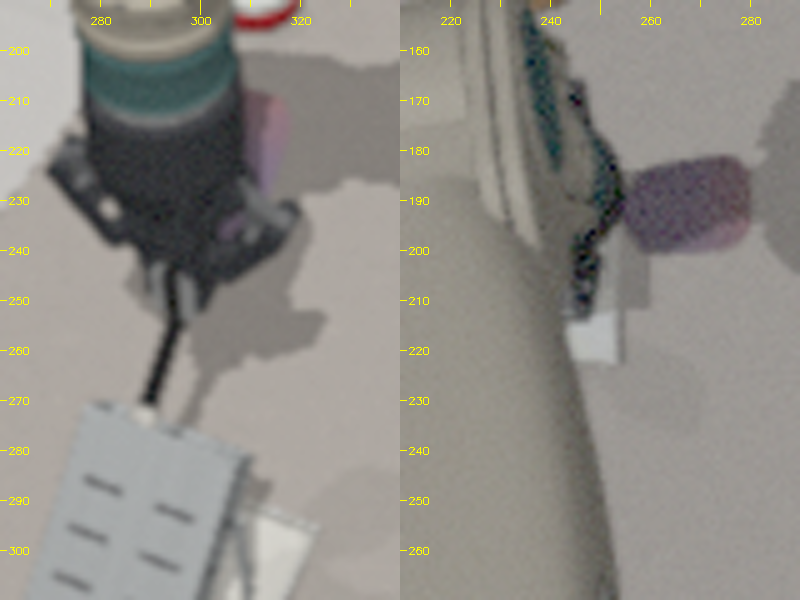

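The head has moved out by about 9 px in the top view and the pale handle start now shows at the mouth (291,272), so the grip holds. I'll keep pulling.

>>> {"name": "drive_tool", "arguments": {
  "targets": [-0.4,0,-0.336,0,-0.5,0,-0.42,0,-0.5,0,-0.42,0,-0.5,0,-0.42,0,-0.5,0,-0.42,0,-0.5,0,-0.42,0,-0.5,0,-0.42,0,-0.5,0,-0.42,0]
}}

```text
t: 5.98
eef_pos: [0.5623, 0.0866, 0.2461]
orientation: [2.132, 2.307, 0.001]
contact_force: [0.5, -1.1, -1.2]
finger_gap: 0.0075
grip_force: 58.5
```

>>> {"name": "drive_tool", "arguments": {
  "targets": [-0.5,0,-0.42,0,-0.5,0,-0.42,0,-0.5,0,-0.42,0,0,0,0,0]
}}

```text
t: 6.32
eef_pos: [0.5669, 0.0484, 0.2792]
orientation: [2.132, 2.302, 0.004]
contact_force: [0.5, 0.1, -0.1]
finger_gap: 0.0079
grip_force: 58.5
```

```bash
python3 go.py .42 -.012 .26 1.645 .42 -.012 .14 1.645
```

```text
t 6.3167 p [0.5669 0.0484 0.2792] yaw 1.6475 q [-0.03  0.15 -0.08  1.33 -0.    1.47] F [ 0.5  0.1 -0.1] gap 0.007921733116281022 58.46453830541577
target [0.42, -0.012, 0.26, 1.645] twist 0.002 units after twist [-1.97 -6.04  0.77]
target [0.42, -0.012, 0.14, 1.645] twist -0.0 units after twist [0.  0.  4.8]
```

>>> {"name": "drive_tool", "arguments": {
  "targets": [-0.2,-0.5,0,0,-0.25,-0.8,0.1,0,-0.25,-0.8,0.1,0,-0.25,-0.8,0.1,0,-0.25,-0.8,0.1,0,-0.25,-0.8,0.1,0,-0.25,-0.8,0.1,0,-0.25,-0.7,0.1,0]
}}

```text
t: 6.98
eef_pos: [0.4179, -0.0096, 0.2582]
orientation: [-2.131, -2.307, 0.001]
contact_force: [0.7, 0.4, -1.0]
finger_gap: 0.0078
grip_force: 58.5
```

>>> {"name": "drive_tool", "arguments": {
  "targets": [0,0,0.6,0,0,0,0.8,0,0,0,0.8,0,0,0,0.8,0,0,0,0.8,0,0,0,0.6,0,0,0,0.3,0,0,0,0,0]
}}

```text
t: 7.65
eef_pos: [0.4176, -0.0092, 0.1393]
orientation: [-2.129, -2.305, 0.003]
contact_force: [-0.1, 0.4, -1.4]
finger_gap: 0.0075
grip_force: 58.6
```

```bash
python3 go.py .42 -.012 .14 1.645
python3 - <<'E'
from h import *
a=viewer.read_camera('scene')[...,::-1];b=viewer.read_camera('top')[...,::-1]
cv2.imwrite('pics/g3.png',np.hstack([crop(a,290,150,130,140,3),crop(b,220,170,130,140,3)]))
E
```

```text
t 7.65 p [ 0.4176 -0.0092  0.1393] yaw 1.6501 q [-0.18 -0.02 -0.57  1.02  0.    1.31] F [-0.1  0.4 -1.4] gap 0.007498567679566002 58.55075979052344
target [0.42, -0.012, 0.14, 1.645] twist 0.005 units after twist [-0.12  0.09 -0.03]
```

View pics/g3.png

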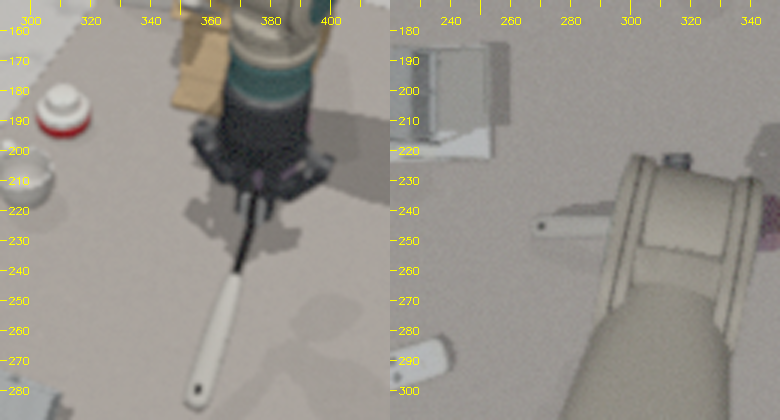

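The spatula is hanging clear with its butt at scene (345,284.5) and top (267,245), still tilted. The worktop here is free.

Run:
```python
from h import *
b=tri((345,284.5),(267,245)); print('butt',b)
n=tri((368.5,240),(294,244.5));print(n)
```

```text
butt (array([0.42021457, 0.14383099, 0.03531272]), np.float64(0.024586513165007897))
(array([0.41179387, 0.05184898, 0.13307315]), np.float64(0.006142917168083415))
```

Run:
```python
from h import *
print('butt',tri((355,285),(267.3,246)))
```

```text
butt (array([0.40602542, 0.13834907, 0.0367188 ]), np.float64(0.0005266352519228196))
```

>>> {"name": "drive_tool", "arguments": {
  "targets": [0,0,0.3,0,0,0,0.3,0,0,0,0.15,0,0,0,0.1,0,0,0,0.05,0,0,0,0,0]
}}

```text
t: 8.25
eef_pos: [0.4192, -0.0096, 0.1184]
orientation: [-2.132, -2.307, 0.001]
contact_force: [-0.4, -0.1, -1.7]
finger_gap: 0.0077
grip_force: 58.5
```

>>> {"name": "drive_tool", "arguments": {
  "targets": [-0.2,0,0.25,0,-0.2,0,0.25,0,-0.18,0,0.27,0,-0.18,0,0.27,0]
}}

```text
t: 8.58
eef_pos: [0.4215, -0.0293, 0.0923]
orientation: [2.132, 2.306, 0.001]
contact_force: [0.4, -0.1, 0.9]
finger_gap: 0.008
grip_force: 59.1
```

Contact is light and the force has turned upward. I'll continue the arc.

>>> {"name": "drive_tool", "arguments": {
  "targets": [-0.15,0,0.28,0,-0.15,0,0.28,0,-0.13,0,0.29,0,-0.13,0,0.29,0,-0.1,0,0.3,0,-0.1,0,0.3,0,-0.08,0,0.3,0,-0.08,0,0.3,0]
}}

```text
t: 9.25
eef_pos: [0.4229, -0.0516, 0.0335]
orientation: [-2.132, -2.307, -0.001]
contact_force: [1.2, -1.4, 3.0]
finger_gap: 0.0076
grip_force: 62.8
```

>>> {"name": "drive_tool", "arguments": {
  "targets": [-0.05,0,0.25,0,-0.05,0,0.25,0,-0.03,0,0.2,0,-0.03,0,0.15,0,0,0,0,0]
}}

```text
t: 9.67
eef_pos: [0.4225, -0.0551, 0.0121]
orientation: [-2.131, -2.306, 0.0]
contact_force: [2.3, -0.5, 1.8]
finger_gap: 0.008
grip_force: 63.6
```

>>> {"name": "drive_tool", "arguments": {
  "targets": [0,0,0.12,0,0,0,0.12,0,0,0,0,0]
}}

```text
t: 9.92
eef_pos: [0.4236, -0.0556, 0.007]
orientation: [2.131, 2.307, 0.0]
contact_force: [1.0, -1.4, 4.7]
finger_gap: 0.0082
grip_force: 63.8
```

>>> {"name": "drive_tool", "arguments": {
  "targets": [0,0,0.08,0,0,0,0,0]
}}

```text
t: 10.08
eef_pos: [0.4238, -0.0559, 0.0053]
orientation: [2.131, 2.307, 0.0]
contact_force: [1.3, -1.4, 5.0]
finger_gap: 0.0078
grip_force: 63.9
```

>>> {"name": "drive_tool", "arguments": {
  "targets": [0,0,0.08,0,0,0,0,0]
}}

```text
t: 10.25
eef_pos: [0.4241, -0.0561, 0.0038]
orientation: [2.13, 2.306, 0.0]
contact_force: [0.4, -2.2, 6.1]
finger_gap: 0.0079
grip_force: 64.1
```

>>> {"name": "drive_tool", "arguments": {
  "targets": [0,0,0.06,0,0,0,0,0]
}}

```text
t: 10.42
eef_pos: [0.4241, -0.0561, 0.0036]
orientation: [2.13, 2.306, -0.0]
contact_force: [-3.2, -1.5, 22.4]
finger_gap: 0.0075
grip_force: 66.0
```

>>> {"name": "drive_tool", "arguments": {
  "targets": [0,0,-0.06,0,0,0,0,0]
}}

```text
t: 10.58
eef_pos: [0.4241, -0.0561, 0.004]
orientation: [2.13, 2.306, 0.0]
contact_force: [0.3, -2.2, 4.3]
finger_gap: 0.0075
grip_force: 63.9
```

>>> {"name": "drive_tool", "arguments": {
  "targets": [0,0,0,0,0,0,0,0,0,0,0,0,0,0,0,0,0,0,0,0,0,0,0,0,0,0,0,0],
  "gripper": 70
}}

```text
t: 11.17
eef_pos: [0.4228, -0.0554, 0.0028]
orientation: [-2.132, -2.307, 0.0]
contact_force: [0.2, 0.1, 0.2]
finger_gap: 0.0701
grip_force: 0.0
```

>>> {"name": "drive_tool", "arguments": {
  "targets": [0,0,-0.4,0,0,0,-0.8,0,0,0,-1,0,0,0,-1,0,0,0,-1,0,0,0,-1,0,0.8,0,-0.8,0,0.8,0,0,0]
}}

```text
t: 11.83
eef_pos: [0.4236, -0.0164, 0.1575]
orientation: [2.129, 2.299, 0.007]
contact_force: [-0.5, -0.1, -0.6]
finger_gap: 0.0699
grip_force: 0.0
```

```bash
python3 go.py
python3 - <<'E'
from h import *
a=viewer.read_camera('scene')[...,::-1];b=viewer.read_camera('top')[...,::-1]
cv2.imwrite('pics/g4.png',np.hstack([crop(a,310,160,90,130,4),crop(b,250,200,110,130,4)]))
E
```

```text
t 11.8333 p [ 0.4236 -0.0164  0.1575] yaw 1.6475 q [-0.19 -0.04 -0.55  1.05 -0.    1.3 ] F [-0.5 -0.1 -0.6] gap 0.06991069903265879 0.0
```

View pics/g4.png

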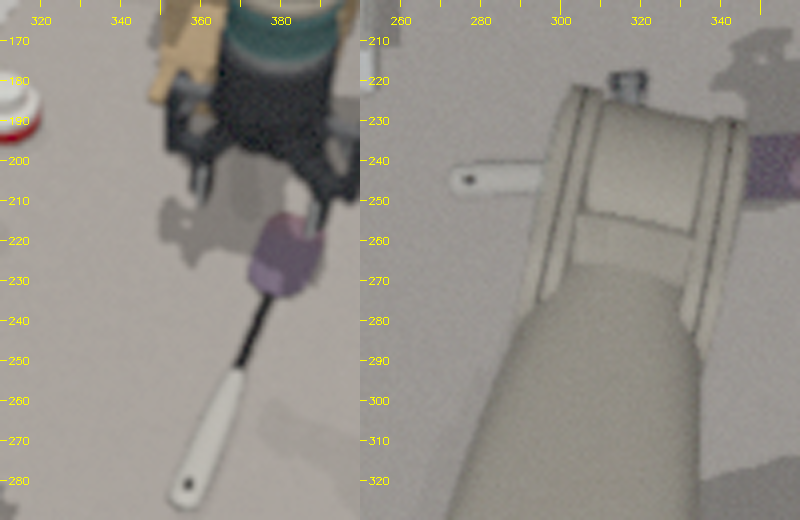

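The spatula lies flat with its butt at scene (356,287) and top (272.5,245). The handle/neck joint is at scene (369.5,252), the head base at (377,233.8) and the tip at (385,213.3).

Run:
```python
from h import *
b=atz('scene',(356.2,287),.010);j=atz('scene',(369.5,252),.016);h=atz('scene',(377,233.8),.010);t=atz('scene',(385,213.3),.008)
print(b,j,h,t,atz('top',(272.5,245),.01))
print([np.linalg.norm(q-b) for q in(j,h,t)])
P=np.array([b,j,h,t])[:,:2];v=np.linalg.svd(P-P.mean(0))[2][0];v*=np.sign(v[0]*(b-t)[0]+v[1]*(b-t)[1]);print('yaw',np.arctan2(v[1],v[0]),'handle ctr',b[:2]-.063*v, 'via tip',t[:2]+.233*v)
print(tri((356.2,287),(272.5,245)))
```

```text
[0.40621614 0.12749189 0.01      ] [0.4163768  0.00503798 0.016     ] [ 0.42260608 -0.07287914  0.01      ] [ 0.43040057 -0.16386821  0.008     ] [0.40855066 0.12521699 0.01      ]
[np.float64(0.12302113280992158), np.float64(0.20104023994865428), np.float64(0.2923689279699138)]
yaw 1.6533682765462339 handle ctr [0.41141227 0.06470653] via tip [0.41118316 0.06833793]
(array([0.40774301, 0.12538176, 0.00588839]), np.float64(0.0014861545444743338))
```

```bash
python3 go.py .4115 .066 .1575 1.6525 .4115 .066 .004 1.6525
```

```text
t 11.9333 p [ 0.4203 -0.0142  0.1541] yaw 1.6524 q [-0.19 -0.03 -0.55  1.05  0.    1.3 ] F [-0.6 -0.   0.1] gap 0.06984154022750139 0.0
target [0.4115, 0.066, 0.1575, 1.6525] twist -0.0 units after twist [ 3.23 -0.09 -0.14]
target [0.4115, 0.066, 0.004, 1.6525] twist -0.0 units after twist [0.   0.   6.14]
```

>>> {"name": "drive_tool", "arguments": {
  "targets": [0.8,0,0,0,0.8,0,0,0,0.8,-0.05,0,0,0.8,-0.04,0,0,0,0,0.9,0,0,0,1,0,0,0,1,0,0,0,1,0]
}}

```text
t: 12.6
eef_pos: [0.411, 0.0636, 0.054]
orientation: [2.131, 2.308, -0.001]
contact_force: [0.1, 0.2, -0.6]
finger_gap: 0.0699
grip_force: 0.0
```

>>> {"name": "drive_tool", "arguments": {
  "targets": [0,0,0.9,0,0,0,0.6,0,0,0,0.3,0,0,0,0.15,0,0,0,0,0,0,0,0,0]
}}

```text
t: 13.1
eef_pos: [0.412, 0.0638, 0.0072]
orientation: [2.132, 2.307, 0.001]
contact_force: [-0.1, -0.2, 0.6]
finger_gap: 0.0698
grip_force: 0.0
```

```bash
python3 go.py .4115 .066 .004 1.6525
```

```text
t 13.1 p [0.412  0.0638 0.0072] yaw 1.6497 q [-0.    0.16 -0.72  0.69 -0.    1.49] F [-0.1 -0.2  0.6] gap 0.06980598382441283 0.0
target [0.4115, 0.066, 0.004, 1.6525] twist -0.003 units after twist [ 0.09 -0.01  0.13]
```

>>> {"name": "drive_tool", "arguments": {
  "targets": [0,0,0.12,0,0,0,0,0,0,0,0,0]
}}

```text
t: 13.35
eef_pos: [0.412, 0.064, 0.0043]
orientation: [2.131, 2.307, 0.001]
contact_force: [0.6, 0.7, -0.5]
finger_gap: 0.0702
grip_force: 0.0
```

>>> {"name": "drive_tool", "arguments": {
  "targets": [0,0,0,0,0,0,0,0,0,0,0,0,0,0,0,0,0,0,0,0,0,0,0,0,0,0,0,0,0,0,0,0],
  "gripper": 0
}}

```text
t: 14.02
eef_pos: [0.4118, 0.064, 0.004]
orientation: [2.132, 2.307, 0.001]
contact_force: [-0.3, 0.6, 3.5]
finger_gap: 0.0205
grip_force: 59.9
```

```bash
python3 go.py
python3 - <<'E'
import numpy as np
k=np.radians(40);M=np.array([.4906,-.2617,.137]);h=np.array([np.cos(-1.443),np.sin(-1.443),0])
last=None
for th,d in((0,8),(5,9),(10,10),(15,12),(20,14),(25,16),(30,19),(35,22),(40,25)):
    f=np.radians(40-th); u=d-233*np.cos(f)-(-2)*np.sin(f)*0; n=24-233*np.sin(f)
    s=u*np.cos(k)+n*np.sin(k); z=137-u*np.sin(k)+n*np.cos(k)
    G=M+h*s/1000; G[2]=z/1000
    print(th,'G',G.round(4),'TCP z',round(G[2]-.005,4),'units' ,None if last is None else ((np.array([s,z])-last)*[-1,-1]/25).round(2)); last=np.array([s,z])
E
```

```text
t 14.0167 p [0.4118 0.064  0.004 ] yaw 1.6498 q [-0.    0.17 -0.72  0.68  0.    1.49] F [-0.3  0.6  3.5] gap 0.020484886470044653 59.937345030029974
0 G [ 0.4637 -0.052   0.1502] TCP z 0.1452 units None
5 G [ 0.4639 -0.0536  0.1699] TCP z 0.1649 units [-0.07 -0.79]
10 G [ 0.4643 -0.057   0.1894] TCP z 0.1844 units [-0.14 -0.78]
15 G [ 0.4651 -0.0629  0.208 ] TCP z 0.203 units [-0.24 -0.74]
20 G [ 0.466  -0.0705  0.2261] TCP z 0.2211 units [-0.31 -0.72]
25 G [ 0.4672 -0.0797  0.2436] TCP z 0.2386 units [-0.37 -0.7 ]
30 G [ 0.4687 -0.0913  0.2597] TCP z 0.2547 units [-0.47 -0.64]
35 G [ 0.4704 -0.1044  0.2749] TCP z 0.2699 units [-0.53 -0.61]
40 G [ 0.4723 -0.119   0.2891] TCP z 0.2841 units [-0.59 -0.57]
```

>>> {"name": "drive_tool", "arguments": {
  "targets": [0,0,-0.3,0,0,0,-0.6,0,0,0,-0.9,0,0,0,-1,0,0,0,-1,0,0,0,-1,0,0,0,-1,-0.05,0,0,-0.8,0]
}}

```text
t: 14.68
eef_pos: [0.411, 0.064, 0.1705]
orientation: [2.071, 2.361, 0.001]
contact_force: [-0.4, -0.4, -0.9]
finger_gap: 0.0204
grip_force: 59.5
```

```bash
python3 go.py .458 -.011 .18 1.6986 .458 -.011 .1455 1.6986 .459 -.021 .1455 1.6986
```

```text
t 14.6833 p [0.411  0.064  0.1705] yaw 1.7014 q [-0.   -0.06 -0.54  1.09  0.    1.44] F [-0.4 -0.4 -0.9] gap 0.020389070259909936 59.46888973258865
target [0.458, -0.011, 0.18, 1.6986] twist 0.003 units after twist [-3.21  1.48 -0.38]
target [0.458, -0.011, 0.1455, 1.6986] twist -0.0 units after twist [0.   0.   1.38]
target [0.459, -0.021, 0.1455, 1.6986] twist -0.0 units after twist [-0.4  -0.01 -0.  ]
```

>>> {"name": "drive_tool", "arguments": {
  "targets": [-0.4,0.2,0,0,-0.6,0.3,0,0,-0.7,0.3,0,0,-0.7,0.3,0,0,-0.5,0.25,0,0,-0.3,0.13,0.4,0,0,0,0.6,0,0,0,0,0]
}}

```text
t: 15.35
eef_pos: [0.4556, -0.0106, 0.1401]
orientation: [-2.071, -2.354, 0.005]
contact_force: [-0.4, -0.6, -0.9]
finger_gap: 0.0206
grip_force: 59.5
```

```bash
python3 go.py .458 -.011 .1455 1.6986 .4637 -.052 .1455 1.6986
python3 - <<'E'
from h import *
a=viewer.read_camera('scene')[...,::-1];b=viewer.read_camera('top')[...,::-1]
cv2.imwrite('pics/g5.png',np.hstack([crop(a,330,130,80,120,5),crop(b,350,170,75,120,5)]))
E
```

```text
t 15.35 p [ 0.4556 -0.0106  0.1401] yaw 1.6987 q [-0.17  0.05 -0.5   1.03  0.    1.28] F [-0.4 -0.6 -0.9] gap 0.02060964297471946 59.454402588914945
target [0.458, -0.011, 0.1455, 1.6986] twist 0.0 units after twist [-0.03  0.09 -0.22]
target [0.4637, -0.052, 0.1455, 1.6986] twist -0.0 units after twist [-1.66  0.02 -0.  ]
```

View pics/g5.png

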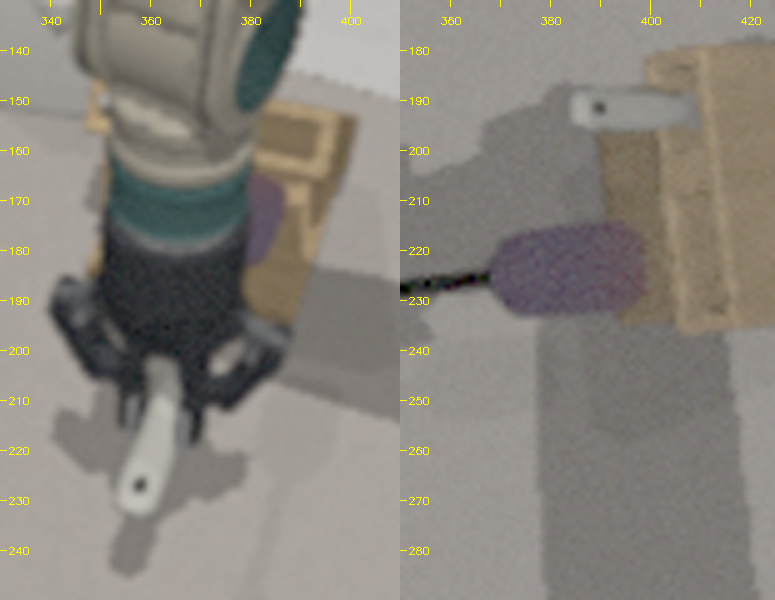

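The head is level ahead of the mouth: tip mid at top (399,223.5), joint (368,225), neck (350,227.3). I'll check its sideways offset from the slot's middle line.

Run:
```python
from h import *
M=np.array([.4906,-.2617]);h=np.array([np.cos(-1.443),np.sin(-1.443)]);l=np.array([-h[1],h[0]])
for n,uv,z in(('tip',(399,223.5),.141),('headmid',(383.5,223.9),.147),('joint',(368,225),.147),('neck',(350,227.3),.147)):
    p=atz('top',uv,z)[:2]; print(n,p.round(4),'s',((p-M)@h).round(4),'lat(+far)',((p-M)@l).round(4))
# measured slot inner ends seen in top: slot dark region from first crop
```

```text
tip [ 0.4816 -0.2408] s -0.0219 lat(+far) -0.0062
headmid [ 0.4791 -0.1962] s -0.0664 lat(+far) -0.003
joint [ 0.4748 -0.1529] s -0.11 lat(+far) -0.0018
neck [ 0.467  -0.1027] s -0.1608 lat(+far) -0.0031
```

>>> {"name": "drive_tool", "arguments": {
  "targets": [0,0.15,-0.2,0,0,0,0,0,0,0,0,0]
}}

```text
t: 15.7
eef_pos: [0.4633, -0.01, 0.1499]
orientation: [2.071, 2.359, 0.002]
contact_force: [-0.1, -0.2, -0.4]
finger_gap: 0.0208
grip_force: 59.5
```

```bash
python3 go.py .4675 -.0505 .1452 1.6986
```

```text
t 15.7 p [ 0.4633 -0.01    0.1499] yaw 1.7004 q [-0.16  0.05 -0.48  1.04  0.    1.28] F [-0.1 -0.2 -0.4] gap 0.02080017039825316 59.48346703826246
target [0.4675, -0.0505, 0.1452, 1.6986] twist 0.002 units after twist [-1.63 -0.04  0.19]
```

>>> {"name": "drive_tool", "arguments": {
  "targets": [0,0,0.17,0,0,0,0,0,-0.3,0,0,0,-0.4,0,0,0,-0.4,0,0,0,-0.3,0,0,0,0,0,0,0,0,0,0,0]
}}

```text
t: 16.37
eef_pos: [0.4667, -0.0456, 0.1445]
orientation: [-2.076, -2.358, -0.0]
contact_force: [0.4, 0.1, -0.3]
finger_gap: 0.0203
grip_force: 59.5
```

```bash
python3 go.py .4675 -.0505 .1452 1.6986
```

```text
t 16.3667 p [ 0.4667 -0.0456  0.1445] yaw 1.6981 q [-0.24  0.07 -0.47  1.03  0.    1.21] F [ 0.4  0.1 -0.3] gap 0.020267169847934502 59.47191398223595
target [0.4675, -0.0505, 0.1452, 1.6986] twist -0.001 units after twist [-0.2   0.01 -0.03]
```

>>> {"name": "drive_tool", "arguments": {
  "targets": [-0.15,0,0,0,-0.1,0,0,0,0,0,0,0]
}}

```text
t: 16.62
eef_pos: [0.4675, -0.0513, 0.1445]
orientation: [2.074, 2.36, -0.0]
contact_force: [-0.7, 0.2, -1.2]
finger_gap: 0.0208
grip_force: 59.5
```

>>> {"name": "drive_tool", "arguments": {
  "targets": [-0.04,0,-0.3,0,-0.04,0,-0.4,0,0,0,0,0]
}}

```text
t: 16.87
eef_pos: [0.4688, -0.0523, 0.164]
orientation: [2.072, 2.36, 0.006]
contact_force: [0.1, 2.5, -1.9]
finger_gap: 0.0207
grip_force: 58.7
```

>>> {"name": "drive_tool", "arguments": {
  "targets": [-0.07,0,-0.39,0,-0.07,0,-0.39,0,-0.12,0,-0.37,0,-0.12,0,-0.37,0,0,0,0,0]
}}

```text
t: 17.28
eef_pos: [0.4704, -0.0634, 0.2026]
orientation: [2.072, 2.356, 0.002]
contact_force: [0.3, 1.7, -0.2]
finger_gap: 0.0206
grip_force: 58.7
```

```bash
cat > head.py <<'E'
from h import *
def ext(im,box):
    x0,x1,y0,y1=box; c=cv2.GaussianBlur(im,(3,3),0)[y0:y1,x0:x1].astype(float)
    m=((c[...,2]-c[...,1])/(c.sum(2)+1)>.05).astype('uint8')
    k,l,s,ce=cv2.connectedComponentsWithStats(m); i=1+np.argmax(s[1:,4]); q=s[i]; return (q[0]+x0,q[0]+x0+q[2],q[1]+y0,q[1]+y0+q[3],q[4])
if __name__=='__main__':
    g=cv2.imread('pics/g5.png')[:,400:,::-1]; g=cv2.resize(g,(75,120),interpolation=cv2.INTER_AREA); g=(255*(g/255.)**2).astype('uint8')
    e=ext(g,(0,75,10,120));print('g5 head x',e[0]+350,e[1]+350,'y',e[2]+170,e[3]+170,e[4])
    im=viewer.read_camera('top');print('now',ext(im,(340,430,190,260)))
    cv2.imwrite('pics/top_now.png',im[...,::-1])
    P=lambda p:proj('top',np.array([p])).round(1)
E
python3 head.py
```

```text
g5 head x 368 396 y 215 233 373
now (np.int32(386), np.int32(411), np.int32(212), np.int32(229), np.int32(342))
```

The head's tip is hidden under the slot's roof edge (visible x 386 to 411), so it is turning in the grip as planned. I'll continue the arc.

>>> {"name": "drive_tool", "arguments": {
  "targets": [-0.15,0,-0.36,0,-0.15,0,-0.36,0,-0.18,0,-0.35,0,-0.18,0,-0.35,0,-0.23,0,-0.32,0,-0.23,0,-0.32,0,0,0,0,0]
}}

```text
t: 17.92
eef_pos: [0.4739, -0.092, 0.2538]
orientation: [2.073, 2.355, 0.001]
contact_force: [-0.2, 1.3, -1.3]
finger_gap: 0.0196
grip_force: 58.7
```

```bash
python3 go.py .4687 -.0913 .2547 1.6986;python3 head.py
```

```text
t 17.9167 p [ 0.4739 -0.092   0.2538] yaw 1.6983 q [-0.33  0.01 -0.29  1.27 -0.    1.12] F [-0.2  1.3 -1.3] gap 0.01963095747869644 58.71039994312014
target [0.4687, -0.0913, 0.2547, 1.6986] twist -0.0 units after twist [ 0.06 -0.2  -0.04]
g5 head x 368 396 y 215 233 373
now (np.int32(401), np.int32(412), np.int32(211), np.int32(228), np.int32(137))
```

>>> {"name": "drive_tool", "arguments": {
  "targets": [-0.26,0,-0.31,0,-0.26,0,-0.31,0,-0.3,0,-0.3,0,-0.3,0,-0.3,0,0,0,0,0,0,0,0,0]
}}

```text
t: 18.47
eef_pos: [0.4764, -0.119, 0.2825]
orientation: [2.074, 2.358, -0.001]
contact_force: [0.5, 0.3, -2.2]
finger_gap: 0.0202
grip_force: 58.7
```

```bash
python3 go.py .4723 -.119 .2841 1.6986;python3 head.py
python3 - <<'E'
from h import *
a=viewer.read_camera('scene')[...,::-1];b=viewer.read_camera('top')[...,::-1]
cv2.imwrite('pics/g6.png',np.hstack([crop(a,320,120,80,120,5),crop(b,350,170,78,120,5)]))
E
```

```text
t 18.4667 p [ 0.4764 -0.119   0.2825] yaw 1.6985 q [-0.38  0.01 -0.23  1.33 -0.    1.07] F [ 0.5  0.3 -2.2] gap 0.020191178305017675 58.66337019208004
target [0.4723, -0.119, 0.2841, 1.6986] twist -0.0 units after twist [ 0.02 -0.16 -0.06]
g5 head x 368 396 y 215 233 373
now (np.int32(359), np.int32(361), np.int32(198), np.int32(200), np.int32(2))
```

>>> {"name": "drive_tool", "arguments": {
  "targets": [-0.23,0,0.35,0,-0.25,0,0.35,0,-0.3,0,0.252,0,-0.3,0,0.252,0,0,0,0,0]
}}

```text
t: 19.03
eef_pos: [0.4789, -0.146, 0.2497]
orientation: [-2.074, -2.357, 0.003]
contact_force: [0.6, 0.1, -2.1]
finger_gap: 0.0199
grip_force: 58.7
```

>>> {"name": "drive_tool", "arguments": {
  "targets": [-0.3,0,0.25,0,-0.38,0,0.32,0,-0.38,0,0.32,0,0,0,0,0]
}}

```text
t: 19.37
eef_pos: [0.4824, -0.1725, 0.2275]
orientation: [-2.074, -2.357, 0.002]
contact_force: [-0.7, 0.2, -1.7]
finger_gap: 0.0199
grip_force: 58.7
```

```bash
cat > un.py <<'E'
from rig import observe;import numpy as np
k=np.radians(40);M=np.array([.4906,-.2617,.137]);h=np.array([np.cos(-1.443),np.sin(-1.443)])
p=np.array(observe()['eef_pos']);s=(p[:2]-M[:2])@h;z=p[2]+.005-M[2];l=(p[:2]-M[:2])@[-h[1],h[0]]
print('depth of tip',round(1000*(s*np.cos(k)-z*np.sin(k))+233,1),'n',round(1000*(s*np.sin(k)+z*np.cos(k)),1),'lat',round(l*1000,1))
E
python3 un.py; python3 go.py
```

```text
depth of tip 103.1 n 15.6 lat 3.2
t 19.3667 p [ 0.4824 -0.1725  0.2275] yaw 1.6982 q [-0.47  0.08 -0.27  1.22 -0.    0.97] F [-0.7  0.2 -1.7] gap 0.019898957969557384 58.74281353899278
```

>>> {"name": "drive_tool", "arguments": {
  "targets": [-0.38,0,0.32,0,-0.46,0,0.386,0,-0.38,0,0.32,0,-0.2,0,0.168,0,0,0,0,0]
}}

```text
t: 19.78
eef_pos: [0.4869, -0.2073, 0.1981]
orientation: [-2.074, -2.357, 0.002]
contact_force: [-0.2, -0.3, -1.2]
finger_gap: 0.0202
grip_force: 58.7
```

```bash
python3 un.py
```

```text
depth of tip 148.8 n 15.6 lat 3.3
```

>>> {"name": "drive_tool", "arguments": {
  "targets": [-0.2,0,0.168,0,-0.15,0,0.126,0,0,0,0,0]
}}

```text
t: 20.03
eef_pos: [0.4886, -0.2154, 0.1919]
orientation: [-2.074, -2.36, 0.0]
contact_force: [0.2, 0.5, -1.8]
finger_gap: 0.0202
grip_force: 58.7
```

>>> {"name": "drive_tool", "arguments": {
  "targets": [-0.08,0,0.066,0,0,0,0,0]
}}

```text
t: 20.2
eef_pos: [0.489, -0.217, 0.1907]
orientation: [2.073, 2.36, -0.0]
contact_force: [-0.7, -0.2, -1.5]
finger_gap: 0.0202
grip_force: 58.7
```

>>> {"name": "drive_tool", "arguments": {
  "targets": [-0.08,0,0.066,0,0,0,0,0]
}}

```text
t: 20.37
eef_pos: [0.4893, -0.219, 0.1891]
orientation: [2.073, 2.36, 0.0]
contact_force: [0.7, -0.4, -0.6]
finger_gap: 0.0198
grip_force: 58.8
```

```bash
python3 un.py
```

```text
depth of tip 163.7 n 16.4 lat 4.1
```

>>> {"name": "drive_tool", "arguments": {
  "targets": [-0.08,0,0.066,0,0,0,0,0]
}}

```text
t: 20.53
eef_pos: [0.4894, -0.221, 0.1873]
orientation: [2.074, 2.36, -0.0]
contact_force: [0.9, 0.1, -1.1]
finger_gap: 0.0199
grip_force: 58.8
```

>>> {"name": "drive_tool", "arguments": {
  "targets": [-0.08,0,0.066,0,0,0,0,0]
}}

```text
t: 20.7
eef_pos: [0.4896, -0.2223, 0.1857]
orientation: [-2.073, -2.359, -0.002]
contact_force: [-0.2, 2.7, 0.7]
finger_gap: 0.02
grip_force: 58.9
```

>>> {"name": "drive_tool", "arguments": {
  "targets": [-0.06,0,0.05,0,0,0,0,0]
}}

```text
t: 20.87
eef_pos: [0.4897, -0.2219, 0.1849]
orientation: [-2.07, -2.358, -0.007]
contact_force: [-0.3, 8.9, 3.9]
finger_gap: 0.02
grip_force: 59.1
```

The bottom is reached: about 10 N along the slope at a depth of about 168 mm. I'll push slightly more, ease off, release, and look.

>>> {"name": "drive_tool", "arguments": {
  "targets": [-0.06,0,0.05,0,0,0,0,0]
}}

```text
t: 21.03
eef_pos: [0.4897, -0.2214, 0.1841]
orientation: [-2.067, -2.357, -0.013]
contact_force: [-1.8, 12.6, 10.0]
finger_gap: 0.0199
grip_force: 59.4
```

>>> {"name": "drive_tool", "arguments": {
  "targets": [0.06,0,-0.05,0,0,0,0,0]
}}

```text
t: 21.2
eef_pos: [0.4899, -0.2221, 0.1853]
orientation: [-2.071, -2.36, -0.006]
contact_force: [-0.6, 7.4, 4.5]
finger_gap: 0.0203
grip_force: 59.1
```

>>> {"name": "drive_tool", "arguments": {
  "targets": [0,0,0,0,0,0,0,0,0,0,0,0,0,0,0,0,0,0,0,0,0,0,0,0],
  "gripper": 50
}}

```text
t: 21.7
eef_pos: [0.4899, -0.2246, 0.1845]
orientation: [2.074, 2.36, -0.0]
contact_force: [0.5, 0.2, 0.1]
finger_gap: 0.05
grip_force: 0.0
```

>>> {"name": "drive_tool", "arguments": {
  "targets": [0,0,-0.5,0,0,0,-0.8,0,0,0,-1,0,0,0,-1,0,0,0,-1,0,0.8,0,-0.6,0,0.8,0,0,0,0.8,0,0,0]
}}

```text
t: 22.37
eef_pos: [0.483, -0.1651, 0.3088]
orientation: [2.073, 2.356, 0.001]
contact_force: [0.3, -0.1, -0.6]
finger_gap: 0.0498
grip_force: 0.0
```

>>> {"name": "drive_tool", "arguments": {
  "targets": [1,-0.6,0,0,1,-0.6,0,0,1,-0.6,0,0,1,-0.6,0,0,1,-0.6,0,0,1,-0.6,0,0,1,0,0,0,0,0,0,0]
}}

```text
t: 23.03
eef_pos: [0.3687, -0.0002, 0.3072]
orientation: [-2.069, -2.363, -0.002]
contact_force: [-0.5, -0.4, -0.1]
finger_gap: 0.05
grip_force: 0.0
```

```bash
python3 go.py
python3 - <<'E'
from h import *
a=viewer.read_camera('scene')[...,::-1];b=viewer.read_camera('top')[...,::-1]
w=np.zeros((560,800,3),'uint8');w[:560,:400]=crop(a,325,120,80,112,5);w[:560,400:]=crop(b,370,140,80,112,5)
cv2.imwrite('pics/f.png',w)
E
```

```text
t 23.0333 p [ 3.687e-01 -2.000e-04  3.072e-01] yaw 1.7033 q [-0.18 -0.23 -0.39  1.41  0.    1.26] F [-0.5 -0.4 -0.1] gap 0.05001689178023146 0.0
```

View pics/f.png

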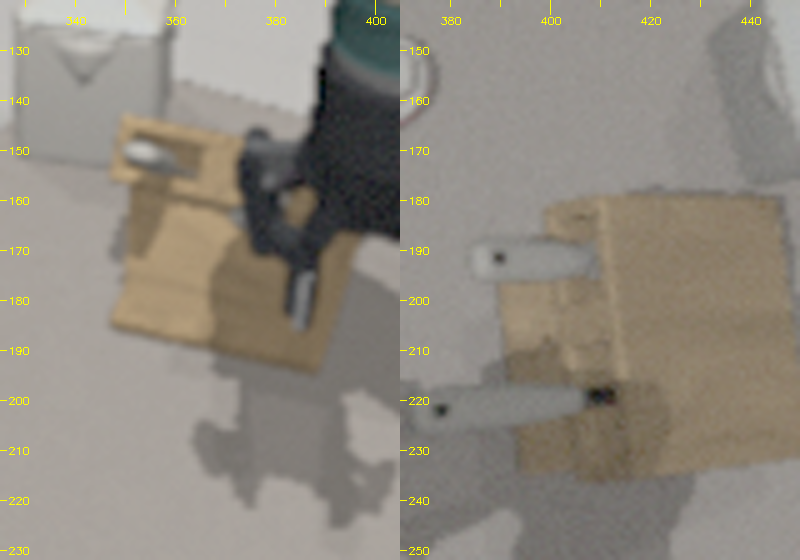

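The handle sticks out of the wide slot, with its butt at top (374.5,222) and its hole at (378.5,222). The neck start is in the mouth at (407–412,219), and the gripper is clear of it. I'll check the depth numerically.

Run:
```python
from h import *
M=np.array([.4906,-.2617,.137]);h=np.array([np.cos(-1.443),np.sin(-1.443)])
k=np.radians(40);l=np.array([-h[1],h[0]])
def P(u,n,lat=0):
    s=u*np.cos(k)+n*np.sin(k);z=-u*np.sin(k)+n*np.cos(k); return np.r_[M[:2]+(h*s+l*lat)/1000,M[2]+z/1000]
for d in(165,160,150):
    o=d-165
    print(d,'butt bottom/top',proj('top',np.array([P(-130+o,0),P(-130+o,16),P(-5+o,13)])).round(1).tolist())
a=viewer.read_camera('top');b=cv2.imread('pics/top0.png')[...,::-1]
for n,c in(('mill',(215,122,250,155)),('cup+timer',(315,142,382,170))):
    x0,y0,x1,y1=c; d=np.abs(a[y0:y1,x0:x1].astype(int)-b[y0:y1,x0:x1]).max(2); print(n,d.max(),(d>25).sum())
```

```text
165 butt bottom/top [[375.4, 223.2], [380.0, 222.7], [408.8, 220.2]]
160 butt bottom/top [[374.1, 223.4], [378.7, 222.8], [407.7, 220.3]]
150 butt bottom/top [[371.5, 223.6], [376.1, 223.1], [405.4, 220.5]]
mill 21 0
cup+timer 12 0
```

```bash
python3 -c "
from rig import robot
print(robot.job_done())"
```

```text
the job is handed in; nothing more can be done
None
```

The spatula was laid flat on the worktop and released, then picked up by its handle and put head first into the wide slot until it stopped at the bottom, with the handle sticking out; the cup, mill and timer look unmoved from above, and I handed the job in at about 23 s.

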